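Snap the lid of a fruit box shut

TASK

The lid of the fruit box is on, but the four sections of its rim stand open. Press around the rim with the fingertips, section by section, until all four have clicked shut flush with the lid. Only press: do not grasp, lift, tip or push away the box, and leave the pomelo, the bottle and the shears where they are.

Things in the scene. Friction and masses are not known exactly. Their poses are not given: they have to be found in the camera images.
- tub: fruit box, 1.2 to 2 kg, loose on the table: clear tub 200 x 150 x 80 mm (own x, y, z), walls 3 mm, with an off-white snap lid. Origin at the centre of its underside, z up; x points to its back section, y to its left section; turned by up to about 86 degrees either way.
- lid_mid (a point): centre of the lid's top face, 86 mm above the box's underside. Fixed middle panel 140 x 90 mm, four fixed corners 30 x 30 mm, and between the corners the four hinged rim sections. An off-white carrying handle (bar 10 mm thick, 70 mm long along the box's x) stands 23 mm above the panel here; it is not needed.
- front (a joint): hinge angle of the front rim section (on the box's -x side), rad: 0 = open, outer edge tilted up about 9 mm; 0.30 = clicked shut, flush with the lid, at a firm stop. A sprung snap: let go before half way it springs open again, past half way it snaps shut and stays. Pressing it over at its pad point takes about 5 to 7 N.
- front_pad (a point): press point on the top face of the front rim section: mid-length, 22 mm out from its hinge line, 8 mm in from its outer edge. 92.5 mm above the box's underside when open, 86 mm when shut. The section is an off-white strip 30 mm wide (in to out), 87 mm long, 5 mm thick, hinged along its inner edge, with a 14 mm lip hanging outside the tub wall.
- back (a joint): hinge angle of the back rim section (on the box's +x side), rad: 0 = open, outer edge tilted up about 9 mm; 0.30 = clicked shut, flush with the lid, at a firm stop. A sprung snap: let go before half way it springs open again, past half way it snaps shut and stays. Pressing it over at its pad point takes about 5 to 7 N.
- back_pad (a point): press point on the top face of the back rim section: mid-length, 22 mm out from its hinge line, 8 mm in from its outer edge. 92.5 mm above the box's underside when open, 86 mm when shut. The section is an off-white strip 30 mm wide (in to out), 87 mm long, 5 mm thick, hinged along its inner edge, with a 14 mm lip hanging outside the tub wall.
- left (a joint): hinge angle of the left rim section (on the box's +y side), rad: 0 = open, outer edge tilted up about 9 mm; 0.30 = clicked shut, flush with the lid, at a firm stop. A sprung snap: let go before half way it springs open again, past half way it snaps shut and stays. Pressing it over at its pad point takes about 5 to 7 N.
- left_pad (a point): press point on the top face of the left rim section: mid-length, 22 mm out from its hinge line, 8 mm in from its outer edge. 92.5 mm above the box's underside when open, 86 mm when shut. The section is an off-white strip 30 mm wide (in to out), 137 mm long, 5 mm thick, hinged along its inner edge, with a 14 mm lip hanging outside the tub wall.
- right (a joint): hinge angle of the right rim section (on the box's -y side), rad: 0 = open, outer edge tilted up about 9 mm; 0.30 = clicked shut, flush with the lid, at a firm stop. A sprung snap: let go before half way it springs open again, past half way it snaps shut and stays. Pressing it over at its pad point takes about 5 to 7 N.
- right_pad (a point): press point on the top face of the right rim section: mid-length, 22 mm out from its hinge line, 8 mm in from its outer edge. 92.5 mm above the box's underside when open, 86 mm when shut. The section is an off-white strip 30 mm wide (in to out), 137 mm long, 5 mm thick, hinged along its inner edge, with a 14 mm lip hanging outside the tub wall.
- pomelo: bystander: a green-yellow pomelo 132 mm across and 126 mm tall, standing on the table to the left; origin at the centre of its underside
- bottle: bystander: a capped clear bottle 64 mm across and 190 mm tall, standing on the table to the left; origin at the centre of its underside
- shears: bystander: a pair of pruning shears lying flat on the table to the right, about 180 mm long along its x, 75 mm wide, 20 mm high; origin near the pivot, on the table

How it is judged:
At the end, for the whole second after the job is handed in: All four rim sections are clicked shut (each hinge above 0.27 of 0.30 rad); the box stands flat and still on the table (tilt under 0.05 rad, slower than 20 mm/s) within 50 mm of where it began; pomelo, bottle and shears within 40 mm of where they began (value of joint each of front, back, left, right above 0.27 rad and height (world z) of tub below 0.008 m and angle between tub's own z axis and vertical below 0.05 rad and distance of tub from where it was at the start of the episode below 0.05 m and linear speed of tub below 0.02 m/s and distance of each of pomelo, bottle, shears from where it was at the start of the episode below 0.04 m); the robot touches nothing.
It fails at once if the box is lifted (its underside rises more than 15 mm) (height (world z) of tub above 0.015 m).
It fails at once if the box is tipped by more than 0.2 rad (angle between tub's own z axis and vertical above 0.2 rad).
It fails at once if the box is pushed more than 50 mm away (distance of tub from where it was at the start of the episode above 0.05 m).
It fails at once if the pomelo, the bottle or the shears are moved more than 40 mm (distance of any of pomelo, bottle, shears from where it was at the start of the episode above 0.04 m).
It also fails if it takes over 48 s, if anything falls off the work surface, if the arm or the gripper's body presses on something with over 40 N, if the wrist force passes 120 N, or if a joint passes its speed limit or range.

ROBOT

A 6-joint arm with a two-finger parallel gripper is mounted at the origin on the work surface. World frame = base frame: x ahead of the robot, y to its left, z up, the work surface at z = 0. Lengths are in m, angles in rad, forces in N, time in s.
With the tool pointing down it reaches from about 0.325 to 0.875 m from the base axis. Payload 4.4 kg.
Tool frame: the origin (TCP) lies on the centre line of the jaws, within the pads' length; the fingertips stand 19 mm ahead of it and the grasp point (between the pads) is the TCP; z points along the fingers, y is the direction in which the jaws open and shut (so a half turn about z gives the same grasp; the last joint's range is limited). The gripper opens to 85 mm and grips with 20 to 120 N. Pads are 22 mm wide; open, the fingers measure 114 mm over their backs; the gripper's body (76 mm by 85 mm) begins 54 mm behind the grasp point. The pads swing forward as they close: fully open they stand 13 mm farther back than shut.
Start: joints at [0.977, 0.207, 1.542, -0, 1.393, -0.15], TCP at [0.247, 0.519, 0.25] pointing down, gripper open.
Joint ranges: [-2.73, 2.73], [-0.86, 2.22], [0.23, 2.46], [-1.11, 4.25], [0.08, 2.63], [-2.82, 2.82]. Speed limits (rad/s): [2.79, 2.79, 3.14, 3.14, 3.14, 3.14].

INTERFACE

Orientations are given as a rotation vector (axis times angle).
In Python, from station import * gives the robot as it stands.
- The arm moves only by the tool play_rows, never from a script. Its argument "commands" is a list of rows, each a list of 5 numbers: the opening, from 0 (shut) to 1 (fully open), then the shift along the world's x, y, z in cm, then the turn about the world's z in rad. In form: [[grip, tx, ty, tz, twist], ...]. A call has 1 to 8 rows; each row is the pose to reach, as a shift and turn from the pose commanded when the call began; what a row does not reach only later rows make up. A row lasts 1/8 s, in which the tool goes at most 62.5 mm and 10.7 degrees, less where a joint would pass 70% of its speed; a pose out of reach is approached as far as the arm can. A call with a gripper value outside its range is refused whole. The fingers move at their own pace and stop on an object; "force" is the grip in N (left out, the last holds). Time passes only in rows, so rows that repeat a pose let the fingers close. It gives the time, the measured TCP pose, the force and the opening at its end, in the units of the state.
- get_obs(): the state, without advancing time (a new reading comes with each control period).
- get_image(name): name is "side" or "top"; returns the picture (480x640x3 uint8, red, green, blue); there is no depth.
- camera_model(name): a dict with "fx", "fy", "cx", "cy" (pixels), "world_to_cam" (4x4, takes a point from world to camera coordinates). Camera axes: x right, y down, z forward; pixel columns grow to the right and rows downward; lengths in m; the calibration is good to about 2 mm. A picture is of the moment at which its call begins. camera_model takes no time and is no camera call.
- close_job(): hands the job in, once; it reports no verdict.
The state is a dict: "time_s": time; "joint_pos": joint angles; "dq": joint speeds; "joint_torque": joint torques, N m; "tool_pos": TCP position; "eef_rot": TCP orientation; "contact_force": force on the tool from outside, world axes, zero at the start; "ft_torque": the same for the moment, N m; "gripper_width": finger opening in m.
Only numpy, scipy, OpenCV 4.12 (cv2) and the standard library are available. Lean on these libraries where they do the work, as an engineer would, in place of code of your own. Each camera call takes 0.05 s, during which the arm holds its last target. There are 200 camera calls.

## Working session

There is one attempt and no reset: what is moved stays moved. The work goes in short steps, Python scripts to look and compute and a tool call to move; the robot and the scene stay as the last step left them, time stands still between calls to the robot, and variables do not carry over. Pictures are saved under pics/ and viewed, about 8 in all and at most 12, crops included, and the job is handed in when it is done.

Besides the shell and the picture viewer there is one more tool, called after "Emit:" in YAML: its name, and indented under it one key for each argument. play_rows: Moves the arm, as the interface text tells. Its arguments: {"type":"object","properties":{"commands":{"type":"array"},"force":{"type":"number"}},"required":["commands"]}

```bash
mkdir -p pics; python3 - <<'E'
from station import *
import cv2
for n in("top","side"):
    cv2.imwrite(f"pics/{n}0.png",get_image(n)[:,:,::-1]); m=camera_model(n); print(n,m)
o=get_obs();print({k:o[k] for k in("time_s","tool_pos","eef_rot","contact_force","gripper_width")})
E
```

```text
top {'fx': 538.5152412100797, 'fy': 538.5152412100797, 'cx': 318.4238498647621, 'cy': 244.08234304699, 'world_to_cam': array([[ 0.01552368, -0.99983331,  0.00961068, -0.01055357],
       [-0.99520682, -0.01637858, -0.09641126,  0.52987804],
       [ 0.09655259, -0.00806795, -0.99529518,  1.10905932],
       [ 0.        ,  0.        ,  0.        ,  1.        ]])}
side {'fx': 607.3624244235652, 'fy': 607.3624244235652, 'cx': 308.43366001121973, 'cy': 240.59381328719854, 'world_to_cam': array([[ 0.90219635, -0.4313051 ,  0.00420244, -0.50470904],
       [-0.31612425, -0.66782874, -0.67384733,  0.22871972],
       [ 0.2934403 ,  0.60661411, -0.73885865,  1.35712859],
       [ 0.        ,  0.        ,  0.        ,  1.        ]])}
{'time_s': 0.1, 'tool_pos': array([0.24651844, 0.51872412, 0.24918614]), 'eef_rot': array([-0.69122779, -3.06379417,  0.0031814 ]), 'contact_force': array([ 0.01716625, -0.00188201, -0.75456824]), 'gripper_width': 0.08530997634172033}
```

View pics/top0.png

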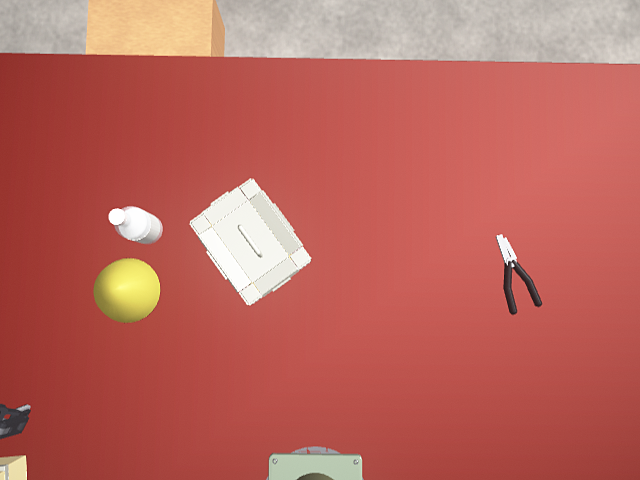

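View pics/side0.png

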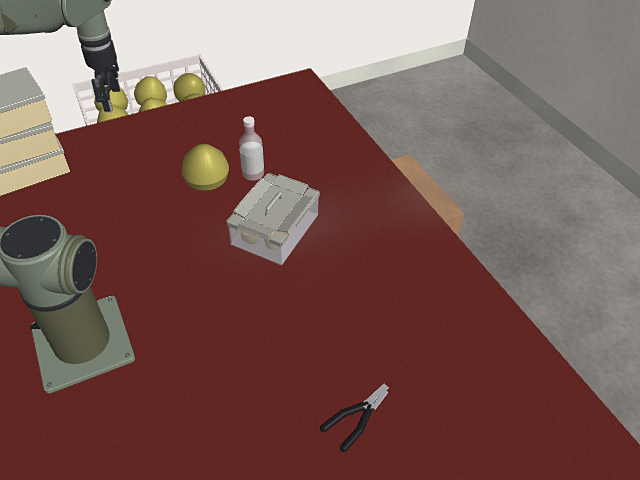

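```bash
python3 - <<'E'
import cv2
i=cv2.imread("pics/top0.png")[170:315,180:325]
cv2.imwrite("pics/crop.png",cv2.resize(i,None,fx=4,fy=4,interpolation=cv2.INTER_CUBIC))
E
```

```text
(no output)
```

View pics/crop.png

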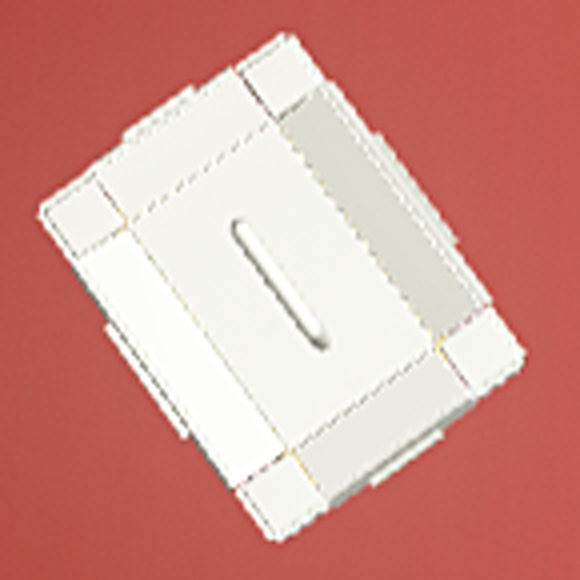

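```bash
cat >h.py <<'E'
from station import *
import numpy as np
def back(uv,z,n="top"):
    m=camera_model(n);T=m["world_to_cam"];R,t=T[:3,:3],T[:3,3];c=-R.T@t
    d=R.T@np.array([(uv[0]-m["cx"])/m["fx"],(uv[1]-m["cy"])/m["fy"],1]);return (c+d*(z-c[2])/d[2])[:2]
E
python3 - <<'E'
from h import *
f=lambda p,z:back((180+(p[0]-1.5)/4,170+(p[1]-1.5)/4),z)
P=[f(p,.086) for p in[(278,122),(437,345),(290,453),(125,225)]]
O=[f(p,.086) for p in[(287,35),(523,355),(278,540),(42,213)]]
for Q in(P,O):
    Q=np.array(Q);print(Q.mean(0),[np.linalg.norm(Q[i]-Q[i-1]) for i in range(4)])
    v=Q[0]+Q[3]-Q[1]-Q[2];print(np.degrees(np.arctan2(v[1],v[0])))
    w=Q[3]+Q[2]-Q[0]-Q[1];print(np.degrees(np.arctan2(w[1],w[0])))
print((f((238,225),.109)+f((320,345),.109))/2)
c=(np.mean(P,0)+np.mean(O,0))/2;v=np.array(P);v=v[0]+v[3]-v[1]-v[2];a=np.arctan2(v[1],v[0])
x=np.array([np.cos(a),np.sin(a)]);y=np.array([-x[1],x[0]])
t=get_obs();from scipy.spatial.transform import Rotation as R
print(c,a);print("tool y",R.from_rotvec(t["eef_rot"]).as_matrix())
for n,p in dict(back=c+.092*x,front=c-.092*x,left=c+.067*y,right=c-.067*y).items():print(n,p,(p-t["tool_pos"][:2])*100)
for n,p,z in(("pomelo",(127,290),.063),("bottle",(118,217),.19)):print(n,back(p,z))
E
```

```text
[0.52802061 0.13446406] [np.float64(0.09192328045946171), np.float64(0.1379894342489438), np.float64(0.09007377032032352), np.float64(0.1410377959667949)]
36.89031720426661
126.44542819541945
[0.52868969 0.13450776] [np.float64(0.15127856508954615), np.float64(0.20072960270924506), np.float64(0.15129601438945875), np.float64(0.2016943579509973)]
37.304121781299806
127.87864342543767
[0.52603458 0.13340094]
[0.52835515 0.13448591] 0.6438574973195619
tool y [[-9.03129301e-01  4.29366960e-01 -1.21657587e-03]
 [ 4.29368561e-01  9.03127561e-01 -1.80229488e-03]
 [ 3.24877321e-04 -2.15006475e-03 -9.99997636e-01]]
back [0.60193547 0.18971214] [ 35.54170376 -32.90119804]
front [0.45477483 0.07925969] [ 20.82563922 -43.94644337]
left [0.48813605 0.18807158] [ 24.1617615  -33.06525373]
right [0.56857425 0.08090024] [ 32.20558147 -43.78238768]
pomelo [0.42711746 0.38225284]
bottle [0.55713655 0.36130411]
```

Emit:
play_rows:
  commands:
    - [0,24.2,-33.1,0,0]
    - [0,24.2,-33.1,0,0]
    - [0,24.2,-33.1,0,0]
    - [0,24.2,-33.1,0,0]
    - [0,24.2,-33.1,0,0]
    - [0,24.2,-33.1,0,0]
    - [0,24.2,-33.1,0,0]
    - [0,24.2,-33.1,-5,0]

```text
time_s: 1.1
tool_pos: [0.4943, 0.1866, 0.204]
eef_rot: [0.696, 3.053, 0.007]
contact_force: [1.8, 1.6, -0.4]
gripper_width: 0.0003
```

Emit:
play_rows:
  commands:
    - [0,0,0,-5,0]
    - [0,0,0,-7.5,0]
    - [0,0,0,-8,0]
    - [0,0,0,-8,0]

```text
time_s: 1.6
tool_pos: [0.4892, 0.1884, 0.1207]
eef_rot: [0.691, 3.064, 0.0]
contact_force: [0.2, 0.2, -0.4]
gripper_width: 0.0005
```

Emit:
play_rows:
  commands:
    - [0,0,0,-0.4,0]
    - [0,0,0,-0.8,0]
    - [0,0,0,-1.1,0]
    - [0,0,0,-1.4,0]
    - [0,0,0,-1.6,0]
    - [0,0,0,-1.6,0]

```text
time_s: 2.35
tool_pos: [0.489, 0.1882, 0.1051]
eef_rot: [-0.691, -3.065, 0.0]
contact_force: [-2.9, -0.5, 6.3]
gripper_width: 0.0
```

Emit:
play_rows:
  commands:
    - [0,0,0,-0.1,0]
    - [0,0,0,-0.2,0]
    - [0,0,0,-0.2,0]

```text
time_s: 2.72
tool_pos: [0.489, 0.1883, 0.1049]
eef_rot: [-0.691, -3.064, 0.001]
contact_force: [-7.2, -2.0, 17.3]
gripper_width: 0.0002
```

Emit:
play_rows:
  commands:
    - [0,0,0,4,0]
    - [0,5.7,0.1,4,0]
    - [0,11.4,0.2,4,0]
    - [0,11.4,0.2,4,0]
    - [0,11.4,0.2,2.2,0]
    - [0,11.4,0.2,1.9,0]

```text
time_s: 3.48
tool_pos: [0.5995, 0.19, 0.1182]
eef_rot: [-0.689, -3.059, 0.004]
contact_force: [1.4, -0.6, 0.2]
gripper_width: 0.0001
```

Emit:
play_rows:
  commands:
    - [0,0,0,-0.4,0]
    - [0,0,0,-0.8,0]
    - [0,0,0,-1.1,0]
    - [0,0,0,-1.4,0]
    - [0,0,0,-1.6,0]
    - [0,0,0,-1.8,0]
    - [0,0,0,-1.9,0]
    - [0,0,0,-1.9,0]

```text
time_s: 4.47
tool_pos: [0.6029, 0.1902, 0.1049]
eef_rot: [-0.691, -3.064, 0.001]
contact_force: [-6.3, -1.8, 13.6]
gripper_width: -0.0002
```

Emit:
play_rows:
  commands:
    - [0,0,0,4,0]
    - [0,-1.6,-5.5,4,0]
    - [0,-3.3,-10.9,4,0]
    - [0,-3.3,-10.9,4,0]
    - [0,-3.3,-10.9,2.2,0]
    - [0,-3.3,-10.9,1.9,0]
    - [0,-3.3,-10.9,1.9,0]

```text
time_s: 5.35
tool_pos: [0.5694, 0.0823, 0.12]
eef_rot: [-0.689, -3.063, 0.001]
contact_force: [-0.3, 0.2, -0.2]
gripper_width: -0.0
```

Emit:
play_rows:
  commands:
    - [0,0,0,-0.4,0]
    - [0,0,0,-0.8,0]
    - [0,0,0,-1.1,0]
    - [0,0,0,-1.4,0]
    - [0,0,0,-1.6,0]
    - [0,0,0,-1.8,0]
    - [0,0,0,-1.9,0]
    - [0,0,0,-1.9,0]

```text
time_s: 6.35
tool_pos: [0.5695, 0.0814, 0.1049]
eef_rot: [-0.691, -3.063, 0.0]
contact_force: [-8.2, -0.1, 16.6]
gripper_width: -0.0001
```

Emit:
play_rows:
  commands:
    - [0,0,0,4,0]
    - [0,-5.7,0,4,0]
    - [0,-11.4,-0.1,4,0]
    - [0,-11.4,-0.1,4,0]
    - [0,-11.4,-0.1,2.2,0]
    - [0,-11.4,-0.1,1.9,0]
    - [0,-11.4,-0.1,1.9,0]

```text
time_s: 7.22
tool_pos: [0.4564, 0.0803, 0.1213]
eef_rot: [-0.692, -3.064, -0.0]
contact_force: [0.1, 0.0, -0.3]
gripper_width: -0.0001
```

Emit:
play_rows:
  commands:
    - [0,0,0,-0.4,0]
    - [0,0,0,-0.8,0]
    - [0,0,0,-1.1,0]
    - [0,0,0,-1.4,0]
    - [0,0,0,-1.6,0]
    - [0,0,0,-1.8,0]
    - [0,0,0,-1.9,0]
    - [0,0,0,-1.9,0]

```text
time_s: 8.22
tool_pos: [0.4559, 0.0804, 0.1047]
eef_rot: [-0.691, -3.064, 0.001]
contact_force: [-7.9, -0.6, 19.7]
gripper_width: -0.0001
```

Emit:
play_rows:
  commands:
    - [0,0,0,5,0]
    - [0,0,0,10,0]
    - [0,0,-5,15,0]
    - [0,-3,-11,15,0]
    - [0,-6,-17,15,0]
    - [0,-6,-20,15,0]
    - [0,-6,-20,15,0]
    - [0,-6,-20,15,0]

```text
time_s: 9.22
tool_pos: [0.3958, -0.1194, 0.252]
eef_rot: [-0.692, -3.064, -0.001]
contact_force: [-0.8, 0.1, -0.4]
gripper_width: 0.0001
```

```bash
python3 - <<'E'
from station import *
import cv2,numpy as np
a=get_image("top")[170:315,180:325,::-1];b=get_image("side")[165:275,215:335,::-1]
a=cv2.resize(a,(400,400),interpolation=2);b=cv2.resize(b,(400,400),interpolation=2)
cv2.imwrite("pics/end.png",np.hstack([a,b]))
E
```

```text
(no output)
```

View pics/end.png

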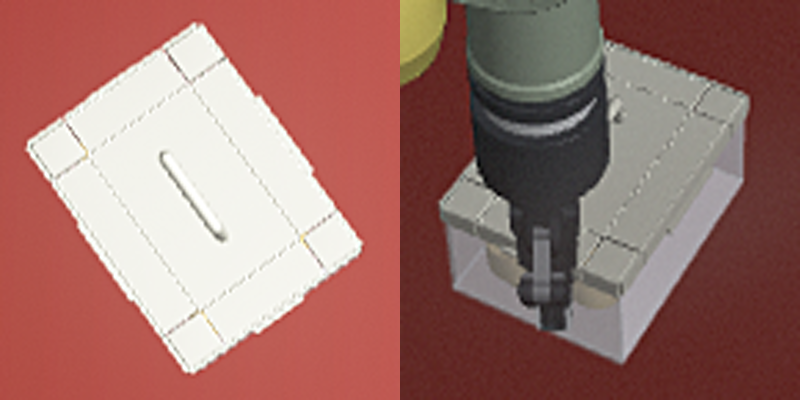

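The end view shows all four sections with the same shade as the lid and no gaps. The box corners, at about (197,22), (362,245), (193,373) and (28,148) in the left half, match the starting view. The arm is clear of the box.

```bash
python3 - <<'E'
from station import *
print(close_job())
E
```

```text
the job is handed in; nothing more can be done
None
```

I pressed the four rim sections one after another (left, back, right, front) with the closed fingertips, then handed the job in at about 9.3 s.

- **Presses:** each one ended against a firm stop, with the fingertips at about 86 mm and an upward force of 14–20 N. That is the height the rim has when shut.
- **Final top view:** all four sections look flush and evenly shaded, and the box corners are within a millimetre or two of where they began. The arm was well clear, with the tool force back to about zero.
- **Not checked:** I read no hinge angles, so "shut" rests on the press heights and that picture. In the side view the arm hid part of the lid. I did not measure the pomelo, bottle and shears again, but the tool was kept well clear of them.

No check failed or disagreed.

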